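# Hang the second shelf bracket on the slotted upright

### The job

Get this bench rack ready for its shelf board: take the loose steel shelf bracket and hang it on the bare slotted upright, at the same height as the bracket already hanging on the other upright. Put its claws into the slots and press it down until it is fully home and its spring pin has locked, square to the upright, then let go; leave the other things on the table where they are.

Things in the scene. Friction and masses are not known exactly. Their poses are not given: they have to be found in the camera images.
- bracket: Loose shelf bracket, bare steel U-section, in mm: 34 wide, 175 long (tip to rear face), 64 high; 0.28-0.46 kg; stands on its flat underside. Origin: underside, centre line, under the centre of mass, 70 from the rear face. x from tip to claws, y across, z up. Sides full height from x -40 to 70; forward the lower edge slopes up to the tip (x -105, 26 high, 10 stop on top). Grasp across the width.
- claw (a point): Point of the bracket: centre line, plane of the rear face, at the underside of the two upper tangs (x 70, z 52 mm). Axes as the bracket's. Four claws stick out rearward, at y -15 and +15, 4 thick: tang 8 high, 9 long, with a hook at its end reaching 8 below the tang. Gap between hook and rear face 4, widening to 5.4 at the hook's tip. They end 10 behind the rear face.
- hook (a point): Point of the bracket at the lower tip of its two lower hooks, on the centre line (x 77, z 5.5 mm from the origin). The underside of the lower tangs is at z 13.5: they clear their slots by 1.5 when home, the upper ones carry.
- upright_bare: Bare slotted upright: fixed grey steel C-channel, 56 mm wide, 300 tall, 3 sheet, open at the back. Origin: at the table, in the plane of the front face, on the centre line. Face looks along -x, roughly to the robot; z up. Slots in two columns at y -15 and +15, each 9 wide, 22 high, six rows 40 apart, lower edges 45, 85, 125, 165, 205, 245 above the table. It does not give.
- slot (a point): Point on the bare upright's face, centre line, at the lower edge of the second slot row from the top (205 mm above the table), the row for the upper claws; axes as the upright's. Home, the claw point lies here to 2 (top at 217, tip drooping 2 deg). To enter, hold the claw point 8 to 14 higher, move along +x until the rear face meets the upright (2.5 play to each side), then go down.
- slot_low (a point): Point on the bare upright's face, centre line, at the lower edge of the third slot row from the top (165 mm above the table), the row for the lower claws. Let go half-way, the bracket may droop and stay hung up on the pin's drag, and pushing on its top out from the upright may only jam it: press it down, with 5 to 15 N, while still holding it level.
- upright_used: The rack's other upright, same shape and axes, 260 mm to either side of the bare one and in line with it, joined to it by a rail near the top and one at the foot. A bracket like the loose one hangs on it, fully home, upper claws in the second row from the top, sticking out 175 from the face. Fixed. Origin as the bare upright's.
- carton: Bystander. Small brown cardboard carton 55 x 85 x 60 mm, standing in front of the rack, midway between the uprights. Origin at its underside's centre. Leave it alone.
- tape: Bystander. Roll of clear tape, 96 mm across, 25 mm high, lying on the table. Origin at its underside's centre. Leave it alone.
- driver: Bystander. Screwdriver with black handle lying on the table. Origin at its underside's centre. Leave it alone.
- jar: Bystander. Jar 70 mm across, 85 mm high. Origin at its underside's centre. Leave it alone.
- bin: Bystander. Grey plastic bin 160 x 110 x 50 mm. Origin at its underside's centre. Leave it alone.
- mug: Bystander. White mug 95 mm high. Origin at its underside's centre. Leave it alone.
- lock_pin (a joint): Spring lock pin of the loose bracket: brass, 7 across, flat nose, 9 mm below the claw point; it stands 5 out of the rear face. 0 = out; grows to 0.007 m pushed in. Against the upright it gives way with 4 rising to 7 N, and its drag can hold up a bracket let go half-way. In the last 1.5 mm before home it snaps into a 14 x 11 lock hole between the slot columns and reads under 0.001.
Not all that is in view belongs to the job. What is shaped like the bracket but blue or red is not meant.

How it is judged (in metres and radians):
At the end, for the whole second after the job is handed in: The bracket hangs on the bare upright by the second row of slots from the top: claw point within 3 mm in height, 3.5 mm out from the face and 5 mm sideways of the slot point, upright within 3.4 deg, square to the face within 4.6 deg, lock pin out (under 1.5 mm pushed in), at rest and released (x of claw in the frame of slot between -0.0035 and 0.0035 m and y of claw in the frame of slot between -0.005 and 0.005 m and z of claw in the frame of slot between -0.003 and 0.003 m and angle between bracket's own z axis and vertical below 0.06 rad and angle between the x axis of bracket and the x axis of upright_bare, either way round below 0.08 rad and linear speed of bracket below 0.01 m/s and value of joint lock_pin below 0.0015 m); the robot touches nothing.
It fails at once if the carton, tape roll, screwdriver, jar, bin or mug is pushed more than 20 mm out of its place (distance of any of carton, tape, driver, jar, bin, mug from where it was at the start of the episode above 0.02 m).
It also fails if it takes over 42 s, if anything falls off the work surface, if the arm or the gripper's body presses on something with over 40 N, if the wrist force passes 120 N, or if a joint passes its speed limit or range.

### The arm

A 6-joint arm with a two-finger parallel gripper is mounted at the origin on the work surface. World frame = base frame: x ahead of the robot, y to its left, z up, the work surface at z = 0. Lengths are in mm, angles in rad, forces in N, time in s.
With the tool pointing down it reaches from about 275 to 850 mm from the base axis. Payload 19 kg.
Tool frame: the origin (TCP) lies on the mounting face of the last link; the fingertips stand 173 mm ahead of it and the grasp point (between the pads) lies 155 mm ahead of it (env.tip_extent is the distance from the TCP to the fingertips, in mm); y points along the fingers, x is the direction in which the jaws open and shut, and the axes are right-handed (so a half turn about y gives the same grasp; the last joint's range is limited). The gripper opens to 85 mm and grips with 20 to 120 N. Pads are 22 mm wide; open, the fingers measure 114 mm over their backs; the gripper's body (76 mm by 85 mm) begins 54 mm behind the grasp point. The pads swing forward as they close: fully open they stand 13 mm farther back than shut.
Start: joints at [-1.456, 0.15, 1.437, -0, 1.554, -0.134], TCP at [141.566, -557.289, 404.667] pointing down, gripper open.
Joint ranges: [-2.8, 2.8], [-0.68, 2.1], [0.12, 2.68], [-1.39, 4.53], [0.16, 2.79], [-2.81, 2.81]. Speed limits (rad/s): [1.89, 1.89, 2.22, 3.01, 3.01, 3.01].

### API

Orientations are given as a 3x3 rotation matrix whose columns are the frame's x, y, z axes.
In Python, from plant import monitor, camera, env gives the robot as it stands.
- The arm moves only by the tool drive_tool, never from a script. Its argument "rows" is a list of rows, each an object of numbers: "dx", "dy", "dz": the shift along the tool's x, y, z in mm; "ax", "ay", "az": the turn, a rotation vector about the tool's x, y, z in rad. In form: [{"dx": .., "dy": .., "dz": .., "ax": .., "ay": .., "az": ..}, ...]. A call has 1 to 8 rows; each row is the pose to reach, as a shift and turn from the pose commanded when the call began, along the tool's axes at that moment; what a row does not reach only later rows make up. A row lasts 1/10 s, in which the tool goes at most 50 mm and 8.59 degrees, less where a joint would pass 70% of its speed; a pose out of reach is approached as far as the arm can. A call with a gripper value outside its range is refused whole. "claw" is the closure in counts, from 0 (fully open) to 255 (shut), set as the call begins (left out, the last holds). The fingers move at their own pace and stop on an object; "grip_force" is the grip in N (left out, the last holds). Time passes only in rows, so rows that repeat a pose let the fingers close. It gives the time, the measured TCP pose, the force and the opening at its end, in the units of the state.
- monitor.sense(): the state, without advancing time (a new reading comes with each control period).
- camera(name): name is "scene" or "side" or "wrist"; returns a dict with "color" (480x640x3 uint8, red, green, blue), "intrinsics" (3x3 intrinsics, pixels), "dist" ([k1, k2, p1, p2, k3] as OpenCV has them; the pictures are not rectified), "rvec" (rotation vector, rad) and "tvec" (3), from world to camera coordinates, as OpenCV has them. Camera axes: x right, y down, z forward; pixel columns grow to the right and rows downward; lengths in mm; the calibration is good to about 2 mm. A picture is of the moment at which its call begins. There is no depth.
- env.sign_off(): hands the job in, once; it reports no verdict.
The state is a dict: "clock": time; "joint_pos": joint angles; "joint_velocities": joint speeds; "joint_torque": joint torques, N m; "tcp_pos": TCP position; "orientation": TCP orientation; "ft_force": force on the tool from outside, world axes, zero at the start; "ft_torque": the same for the moment, N m; "gripper_width": opening from 0.0 (shut) to 1.0 (fully open).
Only numpy, scipy, OpenCV 4.12 (cv2) and the standard library are available. Lean on these libraries where they do the work, as an engineer would, in place of code of your own. Each camera call takes 0.05 s, during which the arm holds its last target.

## Working session

There is one attempt and no reset: what is moved stays moved. The work goes in short steps, Python scripts to look and compute and a tool call to move; the robot and the scene stay as the last step left them, time stands still between calls to the robot, and variables do not carry over. Pictures are saved under pics/ and viewed, and the job is handed in when it is done.

Besides the shell and the picture viewer there is one more tool, called in YAML: its name, and indented under it one key for each argument. drive_tool: Moves the arm, as the interface text tells. Its arguments: {"type":"object","properties":{"rows":{"type":"array"},"claw":{"type":"number"},"grip_force":{"type":"number"}},"required":["rows"]}

```bash
ls; mkdir -p pics; python3 - <<'E'
from plant import monitor,camera,env
import cv2,pickle
print(monitor.sense())
d={}
for n in ["scene","side","wrist"]:
    c=camera(n); d[n]=c; cv2.imwrite(f"pics/a_{n}.png",c["color"][:,:,::-1]); print(n,c["intrinsics"],c["dist"],c["rvec"],c["tvec"])
pickle.dump(d,open("a.pkl","wb"))
E
```

```text
pics
{'clock': 0.0, 'joint_pos': array([-1.45600687e+00,  1.50940716e-01,  1.43802911e+00, -2.84680798e-05,
        1.55377658e+00, -1.33980375e-01]), 'joint_velocities': array([-1.42734519e-03, -6.12477518e-06, -1.50071307e-03, -1.74148149e-04,
        1.49196420e-04,  2.67154629e-04]), 'joint_torque': array([-2.88445081e-03, -7.13054895e+01, -5.70868027e+01, -3.66034328e-04,
        9.19823506e-03, -2.79468293e-05]), 'tcp_pos': array([ 141.55418629, -557.2570806 ,  404.10208568]), 'orientation': array([[ 2.46212240e-01, -1.60425266e-04,  9.69215924e-01],
       [-9.69215258e-01,  1.14290517e-03,  2.46212260e-01],
       [-1.14722056e-03, -9.99999334e-01,  1.25910626e-04]]), 'ft_force': array([-0.75907134, -0.26574832,  0.21808067]), 'ft_torque': array([-0.01354832,  0.00345498,  0.03490286]), 'gripper_width': 1.0025171423192794}
scene [[574.46360736   0.         313.26389029]
 [  0.         574.46360736 252.21726725]
 [  0.           0.           1.        ]] [-0.14299134  0.          0.          0.          0.        ] [ 2.30632775  1.23500737 -0.36622451] [-393.0117392  -226.56515931 1986.25798744]
side [[442.32608468   0.         317.4045902 ]
 [  0.         442.32608468 240.94945242]
 [  0.           0.           1.        ]] [-0.08493763  0.          0.          0.          0.        ] [ 2.2961353  -0.04825767  0.05156056] [-502.54726784  219.79314175 1139.62731436]
wrist [[418.60645956   0.         320.35190941]
 [  0.         418.60645956 235.47308373]
 [  0.           0.           1.        ]] [-0.09631673  0.          0.          0.          0.        ] [-2.27776281  1.76969014  0.27664742] [-574.90375138  -39.78275754  381.24198526]
```

View pics/a_scene.png

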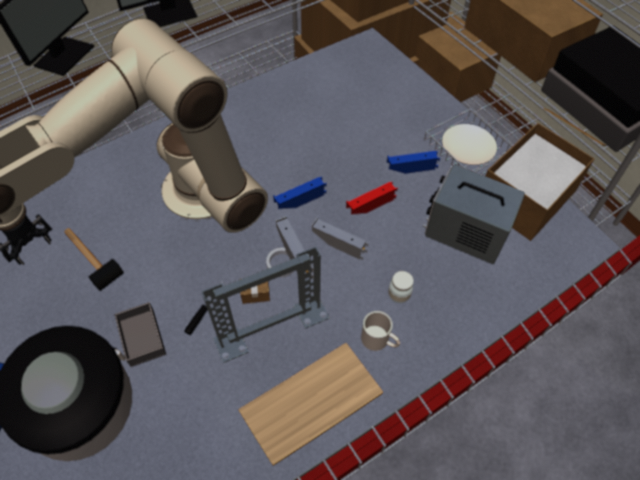

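View pics/a_side.png

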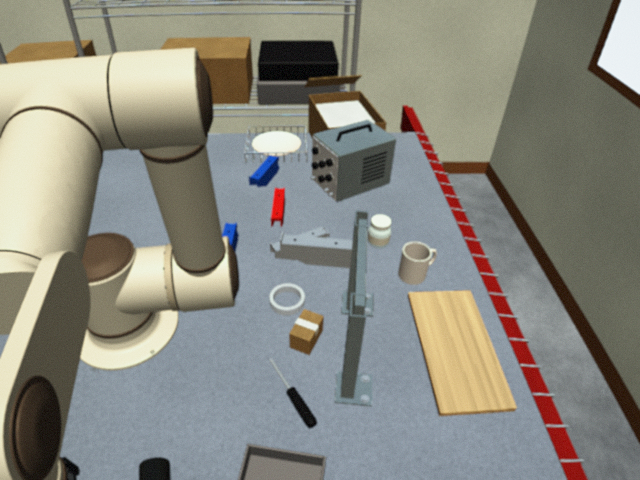

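View pics/a_wrist.png

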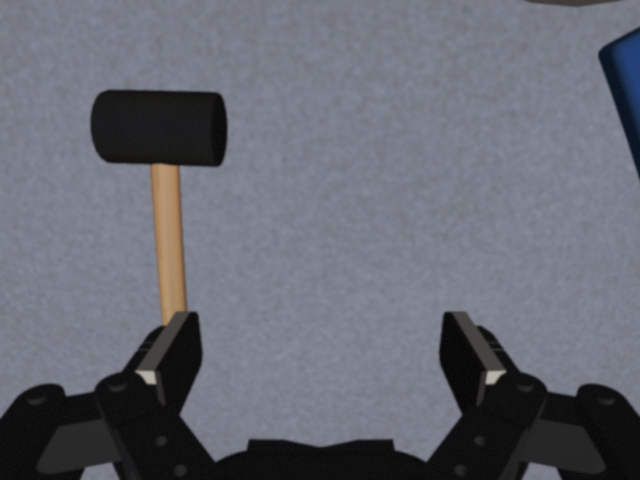

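```bash
cat > h.py <<'E'
import numpy as np,cv2,pickle
from scipy.spatial.transform import Rotation as R
def proj(c,P):
    p,_=cv2.projectPoints(np.asarray(P,float).reshape(-1,1,3),c["rvec"],c["tvec"],c["intrinsics"],np.array(c["dist"],float)); return p.reshape(-1,2)
def ray(c,uv):
    n=cv2.undistortPoints(np.array(uv,float).reshape(-1,1,2),c["intrinsics"],np.array(c["dist"],float)).reshape(-1,2)
    Rm=cv2.Rodrigues(np.array(c["rvec"],float))[0]; o=-Rm.T@np.array(c["tvec"],float).ravel()
    d=np.c_[n,np.ones(len(n))]@Rm; return o,d
def onz(c,uv,z=0):
    o,d=ray(c,uv); return o+d*((z-o[2])/d[:,2])[:,None]
def crop(c,fn,x0,y0,x1,y1,s):
    im=cv2.resize(c["color"][y0:y1,x0:x1,::-1],None,fx=s,fy=s,interpolation=cv2.INTER_CUBIC); cv2.imwrite(fn,im)
E
python3 - <<'E'
from h import *
d=pickle.load(open("a.pkl","rb"))
crop(d["scene"],"pics/b1.png",180,170,400,370,3.6 and 3)
crop(d["side"],"pics/b2.png",220,140,420,420,2)
c=d["scene"]
print(onz(c,[(340,238),(372,161 and 198),(413,160),(300,192)],30).round())
E
```

```text
[[461. 268.  30.]
 [388. 450.  30.]
 [332. 674.  30.]
 [233. 264.  30.]]
```

View pics/b1.png

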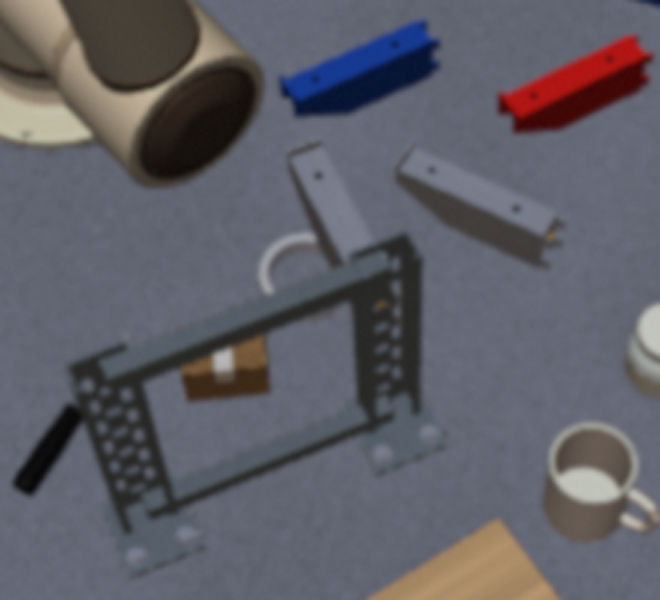

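View pics/b2.png

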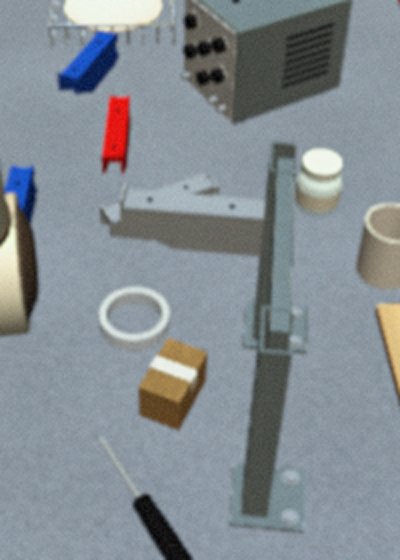

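```bash
python3 - <<'E'
from h import *
d=pickle.load(open("a.pkl","rb"))
c=d["scene"]
f=lambda L:[(180+a/3,170+b/3) for a,b in L]
print("tops z300",onz(c,f([(405,236),(420,255),(72,370),(83,388),(142,375)]),300).round())
print("brk z64 ",onz(c,f([(410,147),(398,165),(562,215),(545,240)]),64).round())
print("hang z217",onz(c,f([(290,157),(322,145),(345,262),(375,243)]),217).round())
g=lambda L:[(220+a/2,140+b/2) for a,b in L]
s=d["side"]
print("side tops",onz(s,g([(275,145),(295,145),(260,310),(290,310)]),300).round())
print("side brk",onz(s,g([(123,190),(213,180)]),64).round())
print("carton, tape, driver",onz(c,f([(225,355),(295,270),(50,450)]),30).round())
print("side",onz(s,g([(175,385),(135,315),(160,520),(320,180)]),30).round())
E
```

```text
tops z300 [[ 597.   82.  300.]
 [ 620.   82.  300.]
 [ 554. -221.  300.]
 [ 574. -221.  300.]
 [ 590. -174.  300.]]
brk z64  [[378. 234.  64.]
 [390. 210.  64.]
 [538. 317.  64.]
 [553. 284.  64.]]
hang z217 [[417.  71. 217.]
 [422. 103. 217.]
 [545.  51. 217.]
 [543.  85. 217.]]
side tops [[ 594.   77.  300.]
 [ 618.   76.  300.]
 [ 550. -177.  300.]
 [ 578. -178.  300.]]
side brk [[408. 275.  64.]
 [545. 294.  64.]]
carton, tape, driver [[ 469.  -51.   30.]
 [ 422.   61.   30.]
 [ 465. -249.   30.]]
side [[ 475.  -60.   30.]
 [ 425.   57.   30.]
 [ 452. -243.   30.]
 [ 719.  330.   30.]]
```

```bash
cat >> h.py <<'E'
def Rdown(yawx):  # tool x at yaw yawx, tool y down
    x=np.array([np.cos(yawx),np.sin(yawx),0]); y=np.array([0,0,-1.]); return np.c_[x,y,np.cross(x,y)]
def delta(p,Rt,s=None):
    if s is None:
        from plant import monitor; s=monitor.sense()
    Rc=np.array(s["orientation"]); 
    print("shift",(Rc.T@(np.array(p)-s["tcp_pos"])).round(1),"turn",R.from_matrix(Rc.T@Rt).as_rotvec().round(4),"clock",s["clock"],"F",np.round(s["ft_force"],1),"w",s["gripper_width"])
E
python3 - <<'E'
from h import *
from plant import monitor
d=pickle.load(open("a.pkl","rb")); c=d["wrist"]; s=monitor.sense()
Rm=cv2.Rodrigues(c["rvec"])[0]; o=-Rm.T@c["tvec"]
print("cam in tool",s["orientation"].T@(o-s["tcp_pos"]),"\n",(s["orientation"].T@Rm.T).round(3))
delta([430,235,460],Rdown(-1.12))
E
```

```text
cam in tool [2.23021451e-02 2.92224601e+01 7.88118290e+01] 
 [[ 1.     0.001  0.001]
 [-0.001 -0.305  0.952]
 [ 0.001 -0.952 -0.305]]
shift [-696.9  -55.1  474.7] turn [-2.00e-04 -2.02e-01 -9.00e-04] clock 0.15 F [ 0.2 -0.7  0. ] w 1.0005870298311623
```

drive_tool:
  rows:
    - {"dx": -100,"dy": -55,"dz": 50,"ay": -0.05}
    - {"dx": -250,"dy": -55,"dz": 160,"ay": -0.1}
    - {"dx": -400,"dy": -55,"dz": 270,"ay": -0.15}
    - {"dx": -550,"dy": -55,"dz": 370,"ay": -0.2}
    - {"dx": -697,"dy": -55,"dz": 475,"ay": -0.2}
    - {"dx": -697,"dy": -55,"dz": 475,"ay": -0.2}
    - {"dx": -697,"dy": -55,"dz": 475,"ay": -0.2}
    - {"dx": -697,"dy": -55,"dz": 475,"ay": -0.2}

```text
invalid input
```

```bash
python3 - <<'E'
from h import *
delta([430,235,460],Rdown(-1.12))
E
```

```text
shift [-696.9  -55.1  474.7] turn [-2.00e-04 -2.02e-01 -9.00e-04] clock 0.15 F [ 0.2 -0.7  0. ] w 1.0005870298311623
```

drive_tool:
  rows:
    - {"dx": -100,"dy": -55,"dz": 50,"ax": 0,"ay": -0.05,"az": 0}
    - {"dx": -250,"dy": -55,"dz": 160,"ax": 0,"ay": -0.1,"az": 0}
    - {"dx": -400,"dy": -55,"dz": 270,"ax": 0,"ay": -0.15,"az": 0}
    - {"dx": -550,"dy": -55,"dz": 370,"ax": 0,"ay": -0.2,"az": 0}
    - {"dx": -697,"dy": -55,"dz": 475,"ax": 0,"ay": -0.2,"az": 0}
    - {"dx": -697,"dy": -55,"dz": 475,"ax": 0,"ay": -0.2,"az": 0}
    - {"dx": -697,"dy": -55,"dz": 475,"ax": 0,"ay": -0.2,"az": 0}
    - {"dx": -697,"dy": -55,"dz": 475,"ax": 0,"ay": -0.2,"az": 0}

```text
clock: 0.95
tcp_pos: [272.5, -184.0, 445.3]
orientation: [[0.433, 0.001, 0.901], [-0.901, -0.0, 0.433], [0.0, -1.0, 0.0]]
ft_force: [2.4, -0.4, 0.0]
gripper_width: 0.997
```

```bash
python3 - <<'E'
from h import *
delta([430,235,460],Rdown(-1.12))
from plant import monitor; print(monitor.sense()["tcp_pos"])
E
```

```text
shift [-309.5  -14.7  323.5] turn [-0.0003 -0.0029  0.0005] clock 0.95 F [ 2.4 -0.4  0. ] w 0.997351822242554
[ 272.45855419 -184.01516606  445.32995822]
```

drive_tool:
  rows:
    - {"dx": -310,"dy": -15,"dz": 323,"ax": 0,"ay": 0,"az": 0}
    - {"dx": -310,"dy": -15,"dz": 323,"ax": 0,"ay": 0,"az": 0}
    - {"dx": -310,"dy": -15,"dz": 323,"ax": 0,"ay": 0,"az": 0}
    - {"dx": -310,"dy": -15,"dz": 323,"ax": 0,"ay": 0,"az": 0}
    - {"dx": -310,"dy": -15,"dz": 323,"ax": 0,"ay": 0,"az": 0}
    - {"dx": -310,"dy": -15,"dz": 323,"ax": 0,"ay": 0,"az": 0}
    - {"dx": -310,"dy": -15,"dz": 323,"ax": 0,"ay": 0,"az": 0}
    - {"dx": -310,"dy": -15,"dz": 323,"ax": 0,"ay": 0,"az": 0}

```text
clock: 1.75
tcp_pos: [400.9, 158.6, 457.7]
orientation: [[0.434, 0.001, 0.901], [-0.901, 0.0, 0.434], [0.0, -1.0, 0.001]]
ft_force: [0.8, -0.8, 0.9]
gripper_width: 0.999
```

drive_tool:
  rows:
    - {"dx": 0,"dy": 0,"dz": 0,"ax": 0,"ay": 0,"az": 0}
    - {"dx": 0,"dy": 0,"dz": 0,"ax": 0,"ay": 0,"az": 0}
    - {"dx": 0,"dy": 0,"dz": 0,"ax": 0,"ay": 0,"az": 0}

```text
clock: 2.05
tcp_pos: [400.8, 155.6, 457.5]
orientation: [[0.433, -0.0, 0.901], [-0.901, -0.0, 0.433], [0.0, -1.0, -0.0]]
ft_force: [0.4, -0.2, 0.5]
gripper_width: 0.995
```

```bash
python3 - <<'E'
from h import *
from plant import monitor,camera
delta([430,235,460],Rdown(-1.12))
d={}
for n in ["scene","side","wrist"]:
    c=camera(n); d[n]=c; cv2.imwrite(f"pics/c_{n}.png",c["color"][:,:,::-1])
d["s"]=monitor.sense()
pickle.dump(d,open("c.pkl","wb"))
print(d["s"]["tcp_pos"])
E
```

```text
shift [-58.9  -2.6  60.7] turn [ 0.0004 -0.0025  0.    ] clock 2.05 F [ 0.4 -0.2  0.5] w 0.9952234460980345
[400.82482577 155.10574885 457.8108361 ]
```

View pics/c_wrist.png

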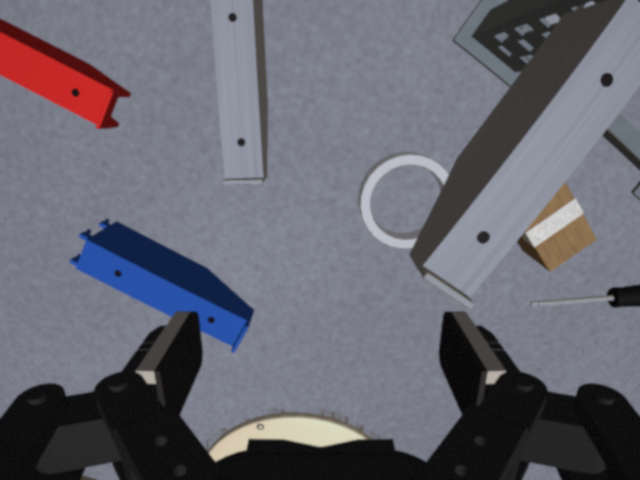

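View pics/c_side.png

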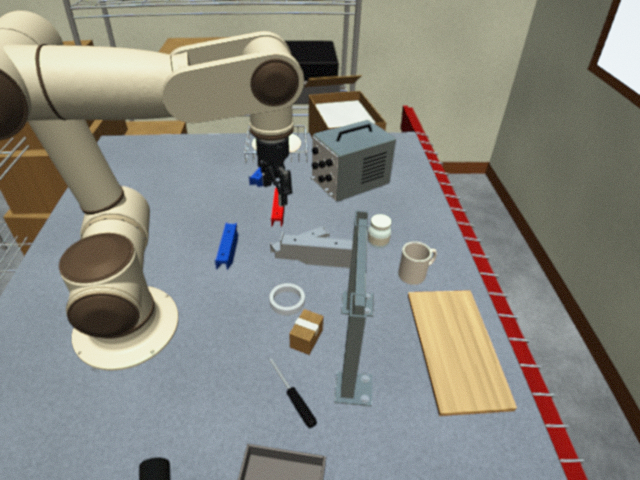

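View pics/c_scene.png

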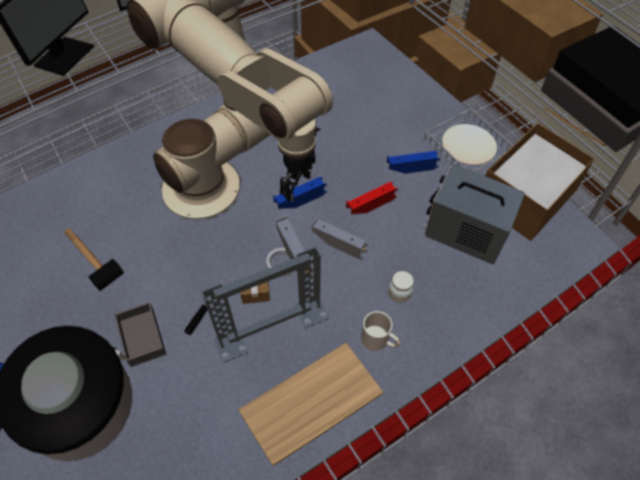

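drive_tool:
  rows:
    - {"dx": -40,"dy": 0,"dz": 45,"ax": 0,"ay": 0,"az": 0}
    - {"dx": -72,"dy": 0,"dz": 80,"ax": 0,"ay": 0,"az": 0}
    - {"dx": -72,"dy": 0,"dz": 80,"ax": 0,"ay": 0,"az": 0}
    - {"dx": -72,"dy": 0,"dz": 80,"ax": 0,"ay": 0,"az": 0}
    - {"dx": -72,"dy": 0,"dz": 80,"ax": 0,"ay": 0,"az": 0}
    - {"dx": -72,"dy": 0,"dz": 80,"ax": 0,"ay": 0,"az": 0}

```text
clock: 2.8
tcp_pos: [441.5, 254.5, 458.0]
orientation: [[0.433, 0.001, 0.902], [-0.902, 0.0, 0.433], [0.0, -1.0, 0.001]]
ft_force: [-0.2, 0.6, -0.3]
gripper_width: 0.998
```

```bash
python3 - <<'E'
from h import *
from plant import monitor,camera
d={}
for n in ["wrist"]:
    c=camera(n); d[n]=c; cv2.imwrite(f"pics/d_{n}.png",c["color"][:,:,::-1])
d["s"]=monitor.sense()
pickle.dump(d,open("d.pkl","wb"))
print(d["s"]["tcp_pos"])
E
```

```text
[441.53212414 254.56446171 458.09261341]
```

View pics/d_wrist.png

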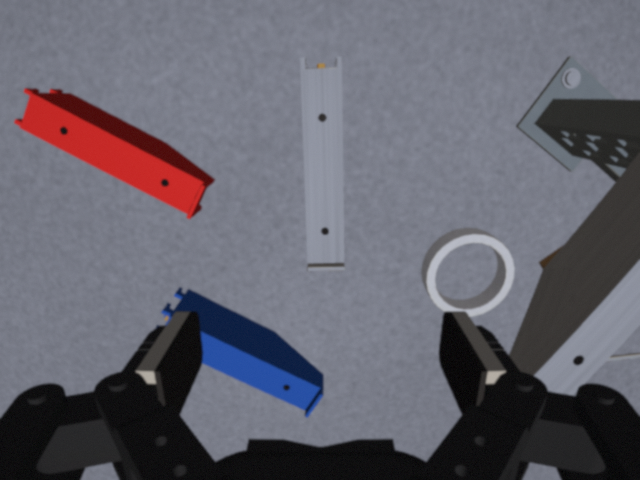

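```bash
python3 - <<'E'
from h import *
d=pickle.load(open("d.pkl","rb")); c=d["wrist"]
crop(c,"pics/d2.png",270,45,380,285,3 if 0 else 2.5)
crop(c,"pics/d3.png",280,45,360,105,8)
crop(c,"pics/d4.png",290,220,370,280,8)
E
```

```text
(no output)
```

View pics/d3.png

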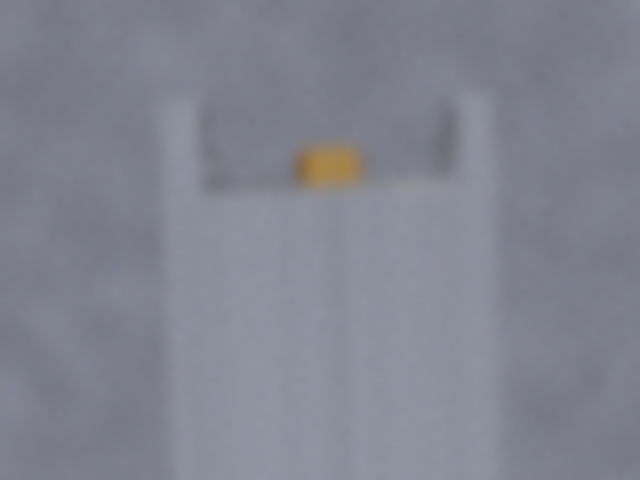

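View pics/d4.png

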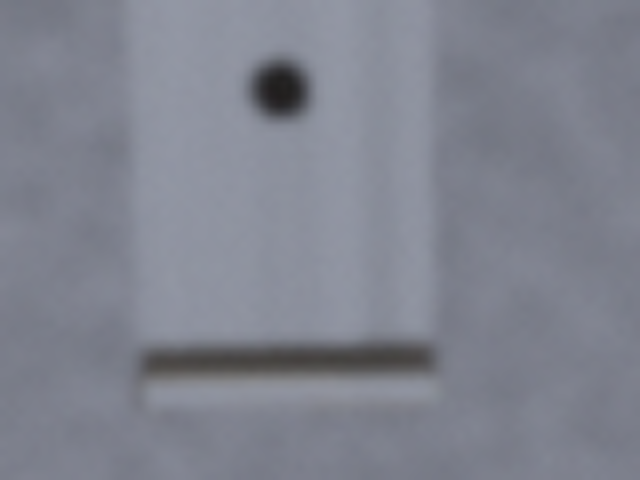

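```bash
python3 - <<'E'
from h import *
d=pickle.load(open("d.pkl","rb")); c=d["wrist"]
r=onz(c,[(321.2,68.2)],64)[0]; t=onz(c,[(326.25,270.6)],74)[0]; b=onz(c,[(326.25,263.1)],64)[0]
print(r,t,b,"len",np.linalg.norm((r-t)[:2])); 
print("width",np.linalg.norm(np.diff(onz(c,[(300.8,72),(341.5,72)],64),axis=0)),np.linalg.norm(np.diff(onz(c,[(307,255),(344.5,255)],64),axis=0)))
h=onz(c,[(322.2,117.6),(280/8+290,90/8+220)],64); print("holes",h)
v=(r-t)[:2]; yaw=np.arctan2(v[1],v[0]); u=v/np.linalg.norm(v); print("yaw",yaw)
o=((r[:2]-70*u)+(t[:2]+105*u))/2; print("origin",o)
g=o+8*u; print("grasp",g)
# project model into image to check
Rb=R.from_euler("z",yaw).as_matrix()
for P in [(70,17,64),(70,-17,64),(-105,17,74),(-105,-17,74),(75,0,43)]:
    print(P,proj(c,Rb@np.array(P)+[*o,0]).round(1))
delta([g[0],g[1],40+155+60],Rdown(yaw-np.pi/2)); delta([g[0],g[1],40+155],Rdown(yaw-np.pi/2))
E
```

```text
[538.29609639 299.60682405  64.        ] [382.51060874 219.48435329  74.        ] [385.6577945  220.85670808  64.        ] len 175.18198674796213
width 33.57748920226461 34.8573566016417
holes [[502.70612949 281.53216655  64.        ]
 [413.19845176 235.5172042   64.        ]]
yaw 0.47503217834110867
origin [475.96571765 267.54951227]
grasp [483.07994168 271.20844877]
(70, 17, 64) [[300.6  68.9]]
(70, -17, 64) [[341.8  67.8]]
(-105, 17, 74) [[307.7 271. ]]
(-105, -17, 74) [[344.8 270. ]]
(75, 0, 43) [[321.   64.2]]
shift [  3.  203.1  44.5] turn [-0.0008 -0.0277  0.0001] clock 2.85 F [ 0.9 -0.8  0.3] w 1.0023896807079713
shift [  2.9 263.1  44.4] turn [-0.0008 -0.0277  0.0001] clock 2.85 F [ 0.9 -0.8  0.3] w 1.0023896807079713
```

drive_tool:
  rows:
    - {"dx": 3,"dy": 45,"dz": 44,"ax": 0,"ay": -0.028,"az": 0}
    - {"dx": 3,"dy": 90,"dz": 44,"ax": 0,"ay": -0.028,"az": 0}
    - {"dx": 3,"dy": 135,"dz": 44,"ax": 0,"ay": -0.028,"az": 0}
    - {"dx": 3,"dy": 180,"dz": 44,"ax": 0,"ay": -0.028,"az": 0}
    - {"dx": 3,"dy": 215,"dz": 44,"ax": 0,"ay": -0.028,"az": 0}
    - {"dx": 3,"dy": 240,"dz": 44,"ax": 0,"ay": -0.028,"az": 0}
    - {"dx": 3,"dy": 255,"dz": 44,"ax": 0,"ay": -0.028,"az": 0}
    - {"dx": 3,"dy": 263,"dz": 44,"ax": 0,"ay": -0.028,"az": 0}

```text
clock: 3.65
tcp_pos: [482.5, 271.3, 193.6]
orientation: [[0.458, -0.001, 0.889], [-0.889, -0.0, 0.458], [-0.0, -1.0, -0.001]]
ft_force: [0.2, -0.6, 0.6]
gripper_width: 0.999
```

drive_tool:
  rows:
    - {"dx": 0,"dy": 0,"dz": 0,"ax": 0,"ay": 0,"az": 0}
    - {"dx": 0,"dy": 0,"dz": 0,"ax": 0,"ay": 0,"az": 0}
    - {"dx": 0,"dy": 0,"dz": 0,"ax": 0,"ay": 0,"az": 0}

```text
clock: 3.95
tcp_pos: [483.1, 272.1, 195.8]
orientation: [[0.459, 0.002, 0.889], [-0.889, 0.001, 0.459], [0.0, -1.0, 0.002]]
ft_force: [-0.1, -0.3, -0.5]
gripper_width: 1.003
```

```bash
python3 - <<'E'
from h import *
from plant import monitor,camera
c=camera("wrist"); cv2.imwrite("pics/e.png",c["color"][:,:,::-1])
delta([483.08,271.2,195],Rdown(.475-np.pi/2))
E
```

```text
shift [ 0.9  0.6 -0.4] turn [-0.0017  0.0017  0.0001] clock 4.0 F [-0.4 -0.2 -0.1] w 1.0009672700319023
```

View pics/e.png

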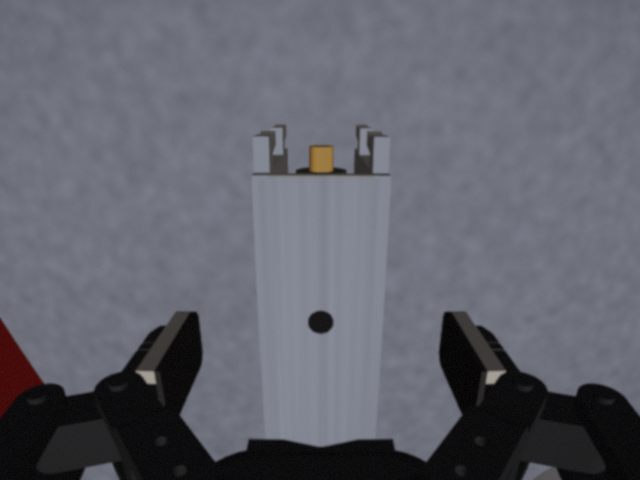

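drive_tool:
  rows:
    - {"dx": 0,"dy": 0,"dz": 0,"ax": 0,"ay": 0,"az": 0}
    - {"dx": 0,"dy": 0,"dz": 0,"ax": 0,"ay": 0,"az": 0}
    - {"dx": 0,"dy": 0,"dz": 0,"ax": 0,"ay": 0,"az": 0}
    - {"dx": 0,"dy": 0,"dz": 0,"ax": 0,"ay": 0,"az": 0}
    - {"dx": 0,"dy": 0,"dz": 0,"ax": 0,"ay": 0,"az": 0}
    - {"dx": 0,"dy": 0,"dz": 0,"ax": 0,"ay": 0,"az": 0}
    - {"dx": 0,"dy": 0,"dz": 0,"ax": 0,"ay": 0,"az": 0}
    - {"dx": 0,"dy": 0,"dz": 0,"ax": 0,"ay": 0,"az": 0}
  claw: 255
  grip_force: 110

```text
clock: 4.8
tcp_pos: [482.9, 272.2, 195.0]
orientation: [[0.459, 0.001, 0.888], [-0.888, 0.0, 0.459], [0.0, -1.0, 0.001]]
ft_force: [0.1, -0.8, 5.1]
gripper_width: 0.384
```

drive_tool:
  rows:
    - {"dx": 0,"dy": -10,"dz": 0,"ax": 0,"ay": 0,"az": 0}
    - {"dx": 0,"dy": -20,"dz": 0,"ax": 0,"ay": 0,"az": 0}
    - {"dx": 0,"dy": -30,"dz": 0,"ax": 0,"ay": 0,"az": 0}
    - {"dx": 0,"dy": -30,"dz": 0,"ax": 0,"ay": 0,"az": 0}
    - {"dx": 0,"dy": -30,"dz": 0,"ax": 0,"ay": 0,"az": 0}

```text
clock: 5.3
tcp_pos: [482.7, 272.2, 224.9]
orientation: [[0.459, 0.0, 0.888], [-0.888, 0.0, 0.459], [-0.0, -1.0, 0.001]]
ft_force: [-0.2, -0.4, -4.0]
gripper_width: 0.388
```

```bash
python3 - <<'E'
from h import *
from plant import monitor,camera
c=camera("wrist"); cv2.imwrite("pics/f.png",c["color"][:,:,::-1]); pickle.dump(dict(wrist=c,s=monitor.sense()),open("f.pkl","wb"))
s=monitor.sense(); print(s["tcp_pos"],s["orientation"].round(3),s["gripper_width"])
# placement targets: rack yaw -.147; crossing pose
delta([380,100,520],Rdown(-.147-np.pi/2))
E
```

```text
[482.65651684 272.15199913 224.4788035 ] [[ 0.459 -0.     0.888]
 [-0.888  0.     0.459]
 [-0.    -1.    -0.   ]] 0.3851812921881427
shift [ 105.8 -295.5 -170.2] turn [ 0.000e+00  6.238e-01 -1.000e-04] clock 5.35 F [ 0.8 -0.1 -2.6] w 0.3851812921881427
```

View pics/f.png

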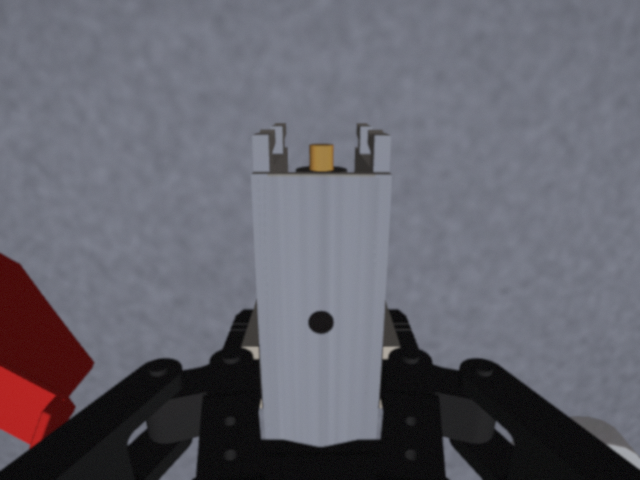

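drive_tool:
  rows:
    - {"dx": 0,"dy": -45,"dz": 0,"ax": 0,"ay": 0,"az": 0}
    - {"dx": 0,"dy": -90,"dz": -10,"ax": 0,"ay": 0,"az": 0}
    - {"dx": 0,"dy": -135,"dz": -50,"ax": 0,"ay": 0.1,"az": 0}
    - {"dx": 20,"dy": -180,"dz": -90,"ax": 0,"ay": 0.2,"az": 0}
    - {"dx": 50,"dy": -225,"dz": -130,"ax": 0,"ay": 0.3,"az": 0}
    - {"dx": 80,"dy": -270,"dz": -170,"ax": 0,"ay": 0.4,"az": 0}
    - {"dx": 106,"dy": -295,"dz": -170,"ax": 0,"ay": 0.5,"az": 0}
    - {"dx": 106,"dy": -295,"dz": -170,"ax": 0,"ay": 0.624,"az": 0}

```text
clock: 6.15
tcp_pos: [379.2, 98.6, 521.6]
orientation: [[-0.151, 0.002, 0.989], [-0.989, -0.0, -0.151], [-0.0, -1.0, 0.002]]
ft_force: [1.0, 0.1, -4.0]
gripper_width: 0.388
```

```bash
python3 - <<'E'
from h import *
delta([395,-175,490],Rdown(-.147-np.pi/2))
from plant import monitor;print(monitor.sense()["joint_pos"])
E
```

```text
shift [268.1  31.6  56.8] turn [-0.0017 -0.0043 -0.0002] clock 6.15 F [ 1.   0.1 -4. ] w 0.3875547868091003
[ 5.71914790e-02 -2.50373279e-01  1.58697209e+00 -1.48711858e-04
  1.80329773e+00  1.77926925e+00]
```

drive_tool:
  rows:
    - {"dx": 45,"dy": 0,"dz": 10,"ax": 0,"ay": 0,"az": 0}
    - {"dx": 90,"dy": 5,"dz": 20,"ax": 0,"ay": 0,"az": 0}
    - {"dx": 135,"dy": 10,"dz": 30,"ax": 0,"ay": 0,"az": 0}
    - {"dx": 180,"dy": 15,"dz": 40,"ax": 0,"ay": 0,"az": 0}
    - {"dx": 225,"dy": 32,"dz": 50,"ax": 0,"ay": 0,"az": 0}
    - {"dx": 268,"dy": 32,"dz": 57,"ax": 0,"ay": 0,"az": 0}
    - {"dx": 268,"dy": 32,"dz": 57,"ax": 0,"ay": 0,"az": 0}
    - {"dx": 268,"dy": 32,"dz": 57,"ax": 0,"ay": 0,"az": 0}

```text
clock: 6.95
tcp_pos: [397.4, -174.3, 486.9]
orientation: [[-0.149, -0.001, 0.989], [-0.989, 0.001, -0.149], [-0.001, -1.0, -0.001]]
ft_force: [0.2, 0.7, -3.5]
gripper_width: 0.385
```

drive_tool:
  rows:
    - {"dx": 0,"dy": 0,"dz": 0,"ax": 0,"ay": 0,"az": 0}
    - {"dx": 0,"dy": 0,"dz": 0,"ax": 0,"ay": 0,"az": 0}
    - {"dx": 0,"dy": 0,"dz": 0,"ax": 0,"ay": 0,"az": 0}

```text
clock: 7.25
tcp_pos: [397.5, -172.6, 487.8]
orientation: [[-0.145, 0.0, 0.989], [-0.989, -0.0, -0.145], [0.0, -1.0, 0.0]]
ft_force: [0.3, -0.4, -3.5]
gripper_width: 0.383
```

```bash
python3 - <<'E'
from h import *
from plant import monitor,camera
d={}
for n in ["scene","side","wrist"]:
    c=camera(n); d[n]=c; cv2.imwrite(f"pics/g_{n}.png",c["color"][:,:,::-1])
d["s"]=monitor.sense()
pickle.dump(d,open("g.pkl","wb"))
print(d["s"]["tcp_pos"],d["s"]["orientation"].round(4))
E
```

```text
[ 397.47863506 -172.99110565  487.67997738] [[-1.457e-01  2.000e-04  9.893e-01]
 [-9.893e-01 -1.000e-04 -1.457e-01]
 [ 1.000e-04 -1.000e+00  3.000e-04]]
```

View pics/g_wrist.png

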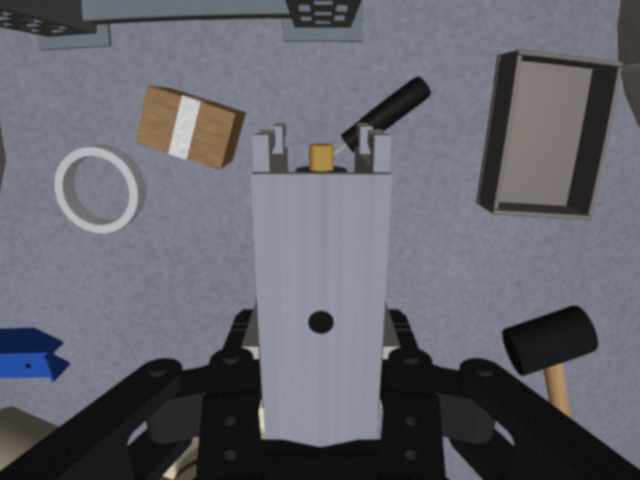

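View pics/g_side.png

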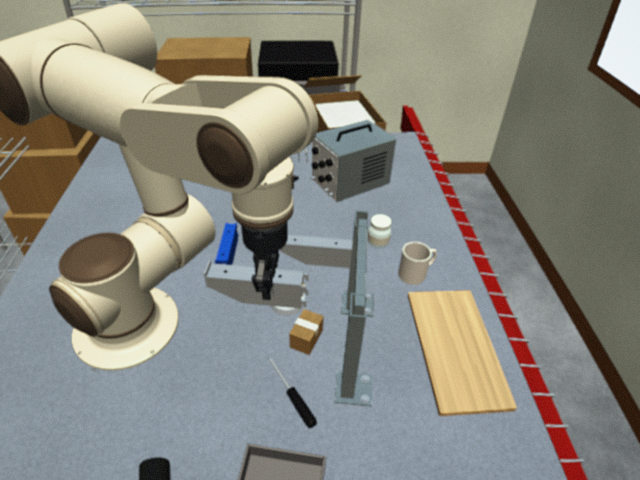

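drive_tool:
  rows:
    - {"dx": 0,"dy": -30,"dz": 30,"ax": 0,"ay": 0,"az": 0}
    - {"dx": 0,"dy": -50,"dz": 60,"ax": 0,"ay": 0,"az": 0}
    - {"dx": 0,"dy": -50,"dz": 60,"ax": 0,"ay": 0,"az": 0}
    - {"dx": 0,"dy": -50,"dz": 60,"ax": 0,"ay": 0,"az": 0}
    - {"dx": 0,"dy": -50,"dz": 60,"ax": 0,"ay": 0,"az": 0}

```text
clock: 7.9
tcp_pos: [456.4, -182.1, 537.0]
orientation: [[-0.146, -0.001, 0.989], [-0.989, 0.001, -0.146], [-0.0, -1.0, -0.001]]
ft_force: [-0.2, 0.4, -3.7]
gripper_width: 0.386
```

```bash
python3 - <<'E'
from h import *
from plant import monitor,camera
d={}
for n in ["wrist"]:
    c=camera(n); d[n]=c; cv2.imwrite(f"pics/h_{n}.png",c["color"][:,:,::-1])
d["s"]=monitor.sense()
pickle.dump(d,open("hh.pkl","wb"))
crop(c,"pics/h2.png",220,0,420,150,4)
print(d["s"]["tcp_pos"],d["s"]["orientation"].round(4))
E
```

```text
[ 456.27957149 -182.11793695  537.13504517] [[-1.467e-01 -6.000e-04  9.892e-01]
 [-9.892e-01  4.000e-04 -1.467e-01]
 [-3.000e-04 -1.000e+00 -7.000e-04]]
```

View pics/h_wrist.png

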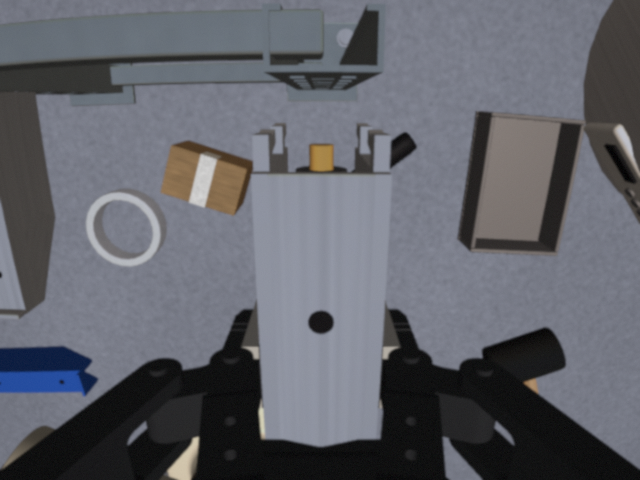

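View pics/h2.png

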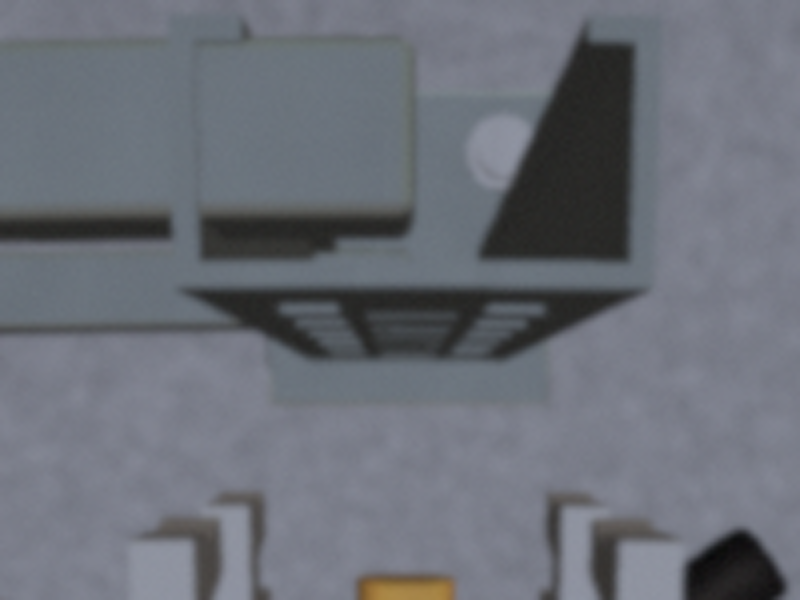

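```bash
python3 - <<'E'
from h import *
d=pickle.load(open("hh.pkl","rb")); c=d["wrist"]; s=d["s"]; Rc=s["orientation"]; p=s["tcp_pos"]
L,Rr=onz(c,[(265.2,72.5),(382,72.2)],300)
print(L,Rr,np.linalg.norm(L-Rr)); v=(L-Rr)[:2]; yaw=np.arctan2(v[1],v[0])-np.pi/2; m=(L+Rr)/2; print("mid",m,"yaw",yaw)
# foot cross check
f=onz(c,[(220+312/4,357/4),(220+497/4,357/4)],5); print("foot mid z5",f.mean(0), np.linalg.norm(f[0]-f[1]))
# bracket rear top edge in tool frame: plane tool y = 131 (64-> 195-64)
zt=p[2]-131
a,b=onz(c,[(252.3,173),(391,173)],zt); print("w",np.linalg.norm(a-b)); 
for q in (a,b,(a+b)/2): print("tool",Rc.T@(q-p))
b2=onz(c,[(263,432),(381,432)],zt); print([Rc.T@(q-p) for q in b2])
E
```

```text
[ 551.8386203  -169.79314004  300.        ] [ 544.00335086 -224.18464186  300.        ] 54.95295185637259
mid [ 547.92098558 -196.98889095  300.        ] yaw -0.1430689857661629
foot mid z5 [ 548.88407243 -196.49384549    5.        ] 53.048199344683205
w 33.90813641662263
tool [-16.83441091 130.96418634  62.39060442]
tool [ 17.07369971 130.95413002  62.4312074 ]
tool [1.19644400e-01 1.30959158e+02 6.24109059e+01]
[array([-17.83348693, 131.01671417, -17.42941306]), array([ 18.63669432, 131.00591307, -17.40875799])]
```

```bash
cat >> h.py <<'E'
YAW=-0.144; SLOT=np.array([548.2,-197.0,205.]); CT=np.array([0.1,143,62.4])
RT=Rdown(YAW-np.pi/2)
def goal(gx,gy,gz):
    x=np.array([np.cos(YAW),np.sin(YAW),0]); y=np.array([-x[1],x[0],0])
    return SLOT+gx*x+gy*y+[0,0,gz]-RT@CT
def claw():
    from plant import monitor
    s=monitor.sense(); q=s["tcp_pos"]+s["orientation"]@CT-SLOT
    x=np.array([np.cos(YAW),np.sin(YAW),0]); y=np.array([-x[1],x[0],0])
    print("claw rel slot",np.round([q@x,q@y,q[2]],2))
E
python3 - <<'E'
from h import *
claw(); delta(goal(-25,0,11),RT)
E
```

```text
claw rel slot [-30.8    1.28 189.09]
shift [  1.5 178.1   5.8] turn [ 0.0007 -0.0032 -0.0003] clock 7.95 F [-0.3 -0.2 -3.9] w 0.38719957956079515
```

drive_tool:
  rows:
    - {"dx": 1.5,"dy": 40,"dz": 0,"ax": 0,"ay": -0.003,"az": 0}
    - {"dx": 1.5,"dy": 80,"dz": 0,"ax": 0,"ay": -0.003,"az": 0}
    - {"dx": 1.5,"dy": 120,"dz": 0,"ax": 0,"ay": -0.003,"az": 0}
    - {"dx": 1.5,"dy": 150,"dz": 0,"ax": 0,"ay": -0.003,"az": 0}
    - {"dx": 1.5,"dy": 178,"dz": 5,"ax": 0,"ay": -0.003,"az": 0}
    - {"dx": 1.5,"dy": 178,"dz": 5,"ax": 0,"ay": -0.003,"az": 0}
    - {"dx": 1.5,"dy": 178,"dz": 5,"ax": 0,"ay": -0.003,"az": 0}
    - {"dx": 1.5,"dy": 178,"dz": 5,"ax": 0,"ay": -0.003,"az": 0}

```text
clock: 8.75
tcp_pos: [461.4, -184.6, 361.4]
orientation: [[-0.144, 0.002, 0.99], [-0.99, -0.001, -0.144], [0.001, -1.0, 0.002]]
ft_force: [-0.1, -0.4, -3.0]
gripper_width: 0.384
```

```bash
python3 - <<'E'
from h import *
from plant import monitor,camera
claw(); delta(goal(-10,0,11),RT)
d={}
for n in ["wrist","scene","side"]:
    c=camera(n); d[n]=c
d["s"]=monitor.sense()
pickle.dump(d,open("i.pkl","wb"))
cv2.imwrite("pics/i_w.png",d["wrist"]["color"][:,:,::-1])
crop(d["scene"],"pics/i_s.png",180,220,340,370,4)
crop(d["side"],"pics/i_d.png",240,190,400,340,4)
E
```

```text
claw rel slot [-24.95  -0.41  13.49]
shift [-0.3  2.4 15.2] turn [-0.0021 -0.0003  0.0008] clock 8.75 F [-0.1 -0.4 -3. ] w 0.3843706595208626
```

View pics/i_w.png

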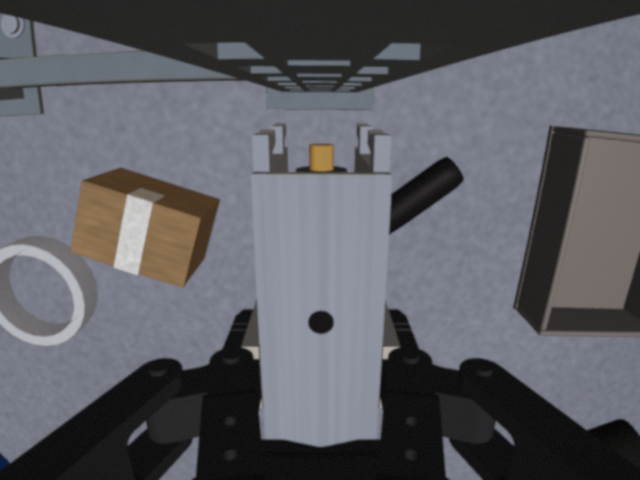

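View pics/i_s.png

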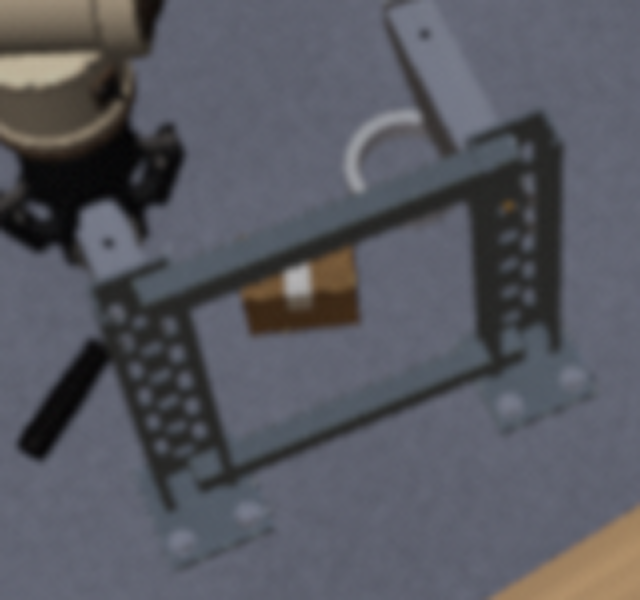

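View pics/i_d.png

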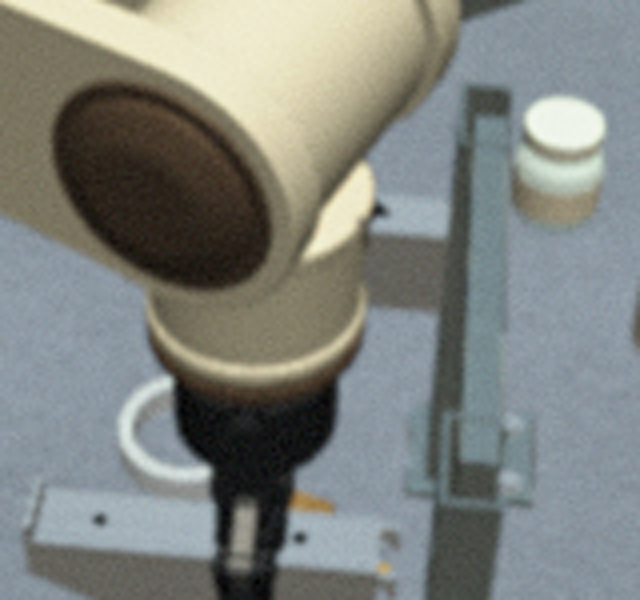

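drive_tool:
  rows:
    - {"dx": 0,"dy": 0,"dz": 0,"ax": 0,"ay": 0,"az": 0}
    - {"dx": 0,"dy": 0,"dz": 0,"ax": 0,"ay": 0,"az": 0}
    - {"dx": 0,"dy": 0,"dz": 0,"ax": 0,"ay": 0,"az": 0}

```text
clock: 9.2
tcp_pos: [461.5, -184.5, 359.7]
orientation: [[-0.144, 0.0, 0.99], [-0.99, -0.0, -0.144], [-0.0, -1.0, 0.0]]
ft_force: [0.5, -0.0, -3.3]
gripper_width: 0.383
```

```bash
python3 - <<'E'
from h import *
from plant import monitor,camera
for i in range(5):
    claw(); delta(goal(-10,0,11),RT); camera("wrist")
E
```

```text
claw rel slot [-25.17  -0.2   11.69]
shift [-0.2  0.7 15.2] turn [-0.0001 -0.0002 -0.    ] clock 9.2 F [ 0.5 -0.  -3.3] w 0.38250740645229425
claw rel slot [-25.19  -0.17  11.61]
shift [-0.2  0.6 15.2] turn [-0.     -0.0002 -0.0001] clock 9.25 F [-0.   0.  -3.4] w 0.3880693580898221
claw rel slot [-25.19  -0.19  11.56]
shift [-0.2  0.6 15.2] turn [ 0.     -0.0002 -0.0001] clock 9.3 F [-0.3 -0.9 -4. ] w 0.3830149490872898
claw rel slot [-25.21  -0.19  11.53]
shift [-0.2  0.5 15.2] turn [ 0.0001 -0.0002 -0.0001] clock 9.35 F [ 0.9 -0.5 -3.3] w 0.38849856115784853
claw rel slot [-25.21  -0.16  11.53]
shift [-0.2  0.5 15.2] turn [ 0.0001 -0.0002 -0.0001] clock 9.4 F [ 1.2  0.7 -4.8] w 0.3834997247893465
```

Settling only; readings are good. I'll advance slowly, so the claws enter the slots.

drive_tool:
  rows:
    - {"dx": 0,"dy": 0.5,"dz": 4,"ax": 0,"ay": 0,"az": 0}
    - {"dx": 0,"dy": 0.5,"dz": 8,"ax": 0,"ay": 0,"az": 0}
    - {"dx": 0,"dy": 0.5,"dz": 11,"ax": 0,"ay": 0,"az": 0}
    - {"dx": 0,"dy": 0.5,"dz": 13,"ax": 0,"ay": 0,"az": 0}
    - {"dx": 0,"dy": 0.5,"dz": 15,"ax": 0,"ay": 0,"az": 0}
    - {"dx": 0,"dy": 0.5,"dz": 17,"ax": 0,"ay": 0,"az": 0}
    - {"dx": 0,"dy": 0.5,"dz": 19,"ax": 0,"ay": 0,"az": 0}
    - {"dx": 0,"dy": 0.5,"dz": 19,"ax": 0,"ay": 0,"az": 0}

```text
clock: 10.25
tcp_pos: [480.5, -187.3, 359.0]
orientation: [[-0.144, 0.0, 0.99], [-0.99, 0.0, -0.144], [-0.0, -1.0, 0.0]]
ft_force: [-0.5, -0.0, -3.2]
gripper_width: 0.387
```

```bash
python3 - <<'E'
from h import *
from plant import monitor,camera
claw(); delta(goal(0,0,11),RT)
c=camera("wrist"); cv2.imwrite("pics/j.png",c["color"][:,:,::-1]); claw(); delta(goal(0,0,11),RT)
E
```

```text
claw rel slot [-6.01 -0.19 11.04]
shift [-0.2  0.   6. ] turn [-0.     -0.0002 -0.0001] clock 10.25 F [-0.5 -0.  -3.2] w 0.387242203806909
claw rel slot [-6.16 -0.16 11.  ]
shift [-0.2  0.   6.1] turn [ 0.0001 -0.0001 -0.0001] clock 10.3 F [-0.4  0.1 -4.3] w 0.38248695132474303
```

View pics/j.png

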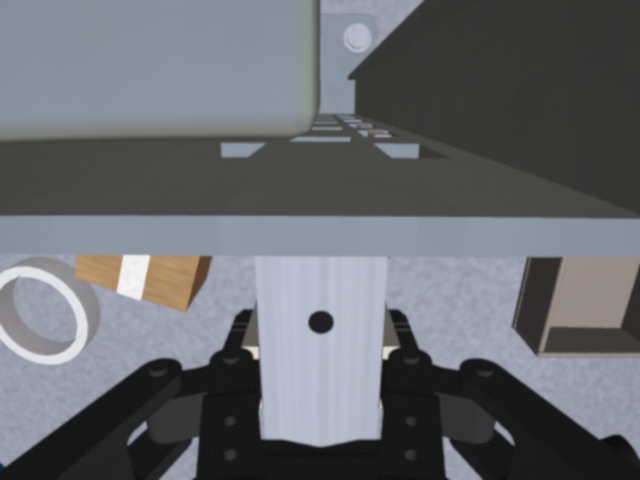

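drive_tool:
  rows:
    - {"dx": 0,"dy": 0,"dz": 1,"ax": 0,"ay": 0,"az": 0}
    - {"dx": 0,"dy": 0,"dz": 2,"ax": 0,"ay": 0,"az": 0}
    - {"dx": 0,"dy": 0,"dz": 3,"ax": 0,"ay": 0,"az": 0}
    - {"dx": 0,"dy": 0,"dz": 4,"ax": 0,"ay": 0,"az": 0}
    - {"dx": 0,"dy": 0,"dz": 4,"ax": 0,"ay": 0,"az": 0}
    - {"dx": 0,"dy": 0,"dz": 4,"ax": 0,"ay": 0,"az": 0}

```text
clock: 10.9
tcp_pos: [484.2, -187.8, 359.0]
orientation: [[-0.144, -0.001, 0.99], [-0.99, 0.0, -0.144], [-0.0, -1.0, -0.001]]
ft_force: [-5.6, 1.3, -2.1]
gripper_width: 0.386
```

```bash
python3 - <<'E'
from h import *
claw(); delta(goal(0,0,11),RT)
E
```

```text
claw rel slot [-2.37 -0.16 10.95]
shift [-0.2 -0.   2.3] turn [ 0.0007 -0.0002 -0.0001] clock 10.9 F [-5.6  1.3 -2.1] w 0.38563353190643457
```

Pin is pushing back (~5.5 N), as expected. Continue until the rear face meets.

drive_tool:
  rows:
    - {"dx": 0,"dy": 0,"dz": 0.7,"ax": 0,"ay": 0,"az": 0}
    - {"dx": 0,"dy": 0,"dz": 1.4,"ax": 0,"ay": 0,"az": 0}
    - {"dx": 0,"dy": 0,"dz": 2,"ax": 0,"ay": 0,"az": 0}
    - {"dx": 0,"dy": 0,"dz": 2,"ax": 0,"ay": 0,"az": 0}
    - {"dx": 0,"dy": 0,"dz": 2,"ax": 0,"ay": 0,"az": 0}

```text
clock: 11.4
tcp_pos: [486.1, -188.1, 359.0]
orientation: [[-0.144, -0.001, 0.99], [-0.99, 0.0, -0.144], [-0.0, -1.0, -0.001]]
ft_force: [-6.3, 0.4, -1.4]
gripper_width: 0.387
```

```bash
python3 - <<'E'
from h import *
claw(); delta(goal(0,0,11),RT)
from plant import monitor;print(monitor.sense()["ft_torque"])
E
```

```text
claw rel slot [-0.47 -0.17 10.94]
shift [-0.2 -0.   0.3] turn [ 0.0009 -0.0002 -0.0002] clock 11.4 F [-6.3  0.4 -1.4] w 0.3869523439061843
[0.13723636 0.77174783 0.02315695]
```

drive_tool:
  rows:
    - {"dx": 0,"dy": 0,"dz": 0.5,"ax": 0,"ay": 0,"az": 0}
    - {"dx": 0,"dy": 0,"dz": 1.0,"ax": 0,"ay": 0,"az": 0}
    - {"dx": 0,"dy": 0,"dz": 1.0,"ax": 0,"ay": 0,"az": 0}
    - {"dx": 0,"dy": 0,"dz": 1.0,"ax": 0,"ay": 0,"az": 0}

```text
clock: 11.8
tcp_pos: [486.7, -188.2, 359.0]
orientation: [[-0.144, -0.002, 0.99], [-0.99, 0.001, -0.144], [-0.0, -1.0, -0.002]]
ft_force: [-13.4, 2.4, 0.9]
gripper_width: 0.384
```

```bash
python3 - <<'E'
from h import *
claw(); delta(goal(0,0,11),RT)
E
```

```text
claw rel slot [-0.02 -0.17 10.87]
shift [-0.2  0.  -0.3] turn [ 0.0022 -0.0004 -0.0002] clock 11.8 F [-13.4   2.4   0.9] w 0.3844161541635815
```

drive_tool:
  rows:
    - {"dx": 0,"dy": 1.5,"dz": -0.3,"ax": 0,"ay": 0,"az": 0}
    - {"dx": 0,"dy": 3,"dz": -0.3,"ax": 0,"ay": 0,"az": 0}
    - {"dx": 0,"dy": 4.5,"dz": -0.3,"ax": 0,"ay": 0,"az": 0}
    - {"dx": 0,"dy": 6,"dz": -0.3,"ax": 0,"ay": 0,"az": 0}
    - {"dx": 0,"dy": 6,"dz": -0.3,"ax": 0,"ay": 0,"az": 0}
    - {"dx": 0,"dy": 6,"dz": -0.3,"ax": 0,"ay": 0,"az": 0}

```text
clock: 12.4
tcp_pos: [486.6, -188.2, 352.9]
orientation: [[-0.144, -0.002, 0.99], [-0.99, 0.0, -0.144], [-0.0, -1.0, -0.002]]
ft_force: [-9.4, 0.4, -0.9]
gripper_width: 0.383
```

```bash
python3 - <<'E'
from h import *
claw(); delta(goal(0,0,0),RT)
E
```

```text
claw rel slot [-0.06 -0.23  4.85]
shift [-0.2  4.9 -0.2] turn [ 0.0015 -0.0004 -0.0001] clock 12.4 F [-9.4  0.4 -0.9] w 0.38261545715957795
```

drive_tool:
  rows:
    - {"dx": 0,"dy": 1.2,"dz": 0,"ax": 0,"ay": 0,"az": 0}
    - {"dx": 0,"dy": 2.4,"dz": 0,"ax": 0,"ay": 0,"az": 0}
    - {"dx": 0,"dy": 3.6,"dz": 0,"ax": 0,"ay": 0,"az": 0}
    - {"dx": 0,"dy": 3.6,"dz": 0,"ax": 0,"ay": 0,"az": 0}
    - {"dx": 0,"dy": 3.6,"dz": 0,"ax": 0,"ay": 0,"az": 0}

```text
clock: 12.9
tcp_pos: [486.6, -188.2, 349.4]
orientation: [[-0.144, -0.001, 0.99], [-0.99, 0.0, -0.144], [-0.0, -1.0, -0.002]]
ft_force: [-10.5, 1.9, 0.7]
gripper_width: 0.381
```

```bash
python3 - <<'E'
from h import *
claw(); delta(goal(0,0,0),RT)
E
```

```text
claw rel slot [-0.04 -0.2   1.31]
shift [-0.2  1.4 -0.2] turn [ 0.0015 -0.0003 -0.0001] clock 12.9 F [-10.5   1.9   0.7] w 0.3807881350189467
```

drive_tool:
  rows:
    - {"dx": 0,"dy": 0.5,"dz": 0,"ax": 0,"ay": 0,"az": 0}
    - {"dx": 0,"dy": 1.0,"dz": 0,"ax": 0,"ay": 0,"az": 0}
    - {"dx": 0,"dy": 1.5,"dz": 0,"ax": 0,"ay": 0,"az": 0}
    - {"dx": 0,"dy": 1.5,"dz": 0,"ax": 0,"ay": 0,"az": 0}
    - {"dx": 0,"dy": 1.5,"dz": 0,"ax": 0,"ay": 0,"az": 0}

```text
clock: 13.4
tcp_pos: [486.6, -188.2, 348.0]
orientation: [[-0.144, -0.001, 0.99], [-0.99, 0.0, -0.144], [-0.0, -1.0, -0.001]]
ft_force: [-10.5, 1.4, 1.0]
gripper_width: 0.386
```

```bash
python3 - <<'E'
from h import *
claw(); delta(goal(0,0,0),RT)
E
```

```text
claw rel slot [-0.03 -0.23 -0.04]
shift [-0.2  0.  -0.2] turn [ 0.0013 -0.0003 -0.    ] clock 13.4 F [-10.5   1.4   1. ] w 0.3858586483990327
```

drive_tool:
  rows:
    - {"dx": 0,"dy": 0.4,"dz": 0,"ax": 0,"ay": 0,"az": 0}
    - {"dx": 0,"dy": 0.8,"dz": 0,"ax": 0,"ay": 0,"az": 0}
    - {"dx": 0,"dy": 0.8,"dz": 0,"ax": 0,"ay": 0,"az": 0}
    - {"dx": 0,"dy": 0.8,"dz": 0,"ax": 0,"ay": 0,"az": 0}

```text
clock: 13.8
tcp_pos: [486.5, -188.1, 347.7]
orientation: [[-0.144, -0.001, 0.99], [-0.99, 0.0, -0.144], [0.0, -1.0, -0.001]]
ft_force: [-12.9, 3.1, 6.0]
gripper_width: 0.384
```

```bash
python3 - <<'E'
from h import *
claw(); delta(goal(0,0,0),RT)
E
```

```text
claw rel slot [-0.05 -0.23 -0.37]
shift [-0.2 -0.3 -0.1] turn [ 0.001  -0.0003  0.0001] clock 13.8 F [-12.9   3.1   6. ] w 0.38352980829267896
```

drive_tool:
  rows:
    - {"dx": 0,"dy": 0.2,"dz": 0,"ax": 0,"ay": 0,"az": 0}
    - {"dx": 0,"dy": 0.4,"dz": 0,"ax": 0,"ay": 0,"az": 0}
    - {"dx": 0,"dy": 0.4,"dz": 0,"ax": 0,"ay": 0,"az": 0}
    - {"dx": 0,"dy": 0.4,"dz": 0,"ax": 0,"ay": 0,"az": 0}

```text
clock: 14.2
tcp_pos: [486.5, -188.1, 347.6]
orientation: [[-0.144, -0.001, 0.99], [-0.99, -0.0, -0.144], [0.0, -1.0, -0.001]]
ft_force: [-15.9, 2.2, 10.7]
gripper_width: 0.385
```

```bash
python3 - <<'E'
from h import *
claw(); delta(goal(0,0,0),RT)
E
```

```text
claw rel slot [-0.07 -0.22 -0.49]
shift [-0.2 -0.4 -0.1] turn [ 0.0009 -0.0003  0.0002] clock 14.2 F [-15.9   2.2  10.7] w 0.38458350857375734
```

drive_tool:
  rows:
    - {"dx": 0,"dy": 0,"dz": -0.3,"ax": 0,"ay": 0,"az": 0}
    - {"dx": 0,"dy": 0,"dz": -0.6,"ax": 0,"ay": 0,"az": 0}
    - {"dx": 0,"dy": 0,"dz": -0.6,"ax": 0,"ay": 0,"az": 0}
    - {"dx": 0,"dy": 0,"dz": -0.6,"ax": 0,"ay": 0,"az": 0}

```text
clock: 14.6
tcp_pos: [486.2, -188.1, 347.6]
orientation: [[-0.144, 0.0, 0.99], [-0.99, -0.0, -0.144], [0.0, -1.0, 0.001]]
ft_force: [-7.9, 2.0, 8.0]
gripper_width: 0.385
```

```bash
python3 - <<'E'
from h import *
claw(); delta(goal(0,0,0),RT)
E
```

```text
claw rel slot [-0.13 -0.26 -0.37]
shift [-0.2 -0.4  0.2] turn [-0.0005 -0.0003  0.0004] clock 14.6 F [-7.9  2.   8. ] w 0.3847049526356535
```

drive_tool:
  rows:
    - {"dx": 0,"dy": 0,"dz": -0.3,"ax": 0,"ay": 0,"az": 0}
    - {"dx": 0,"dy": 0,"dz": -0.6,"ax": 0,"ay": 0,"az": 0}
    - {"dx": 0,"dy": 0,"dz": -0.6,"ax": 0,"ay": 0,"az": 0}
    - {"dx": 0,"dy": 0,"dz": -0.6,"ax": 0,"ay": 0,"az": 0}

```text
clock: 15.0
tcp_pos: [485.9, -188.1, 347.4]
orientation: [[-0.144, 0.001, 0.99], [-0.99, -0.001, -0.144], [0.0, -1.0, 0.001]]
ft_force: [-3.4, 0.5, 5.7]
gripper_width: 0.384
```

```bash
python3 - <<'E'
from h import *
claw(); delta(goal(0,0,0),RT)
E
```

```text
claw rel slot [-0.28 -0.27 -0.52]
shift [-0.2 -0.6  0.5] turn [-0.0015 -0.0002  0.0003] clock 15.0 F [-3.4  0.5  5.7] w 0.38406072422110926
```

```bash
python3 - <<'E'
from h import *
from plant import camera
c=camera("scene"); crop(c,"pics/k.png",190,250,330,345,5.5)
x=np.array([np.cos(YAW),np.sin(YAW),0]);print((proj(c,[SLOT+[0,0,-9]+3*x])-[190,250])*5.5)
E
```

```text
[[152.83001275 314.39936989]]
```

View pics/k.png

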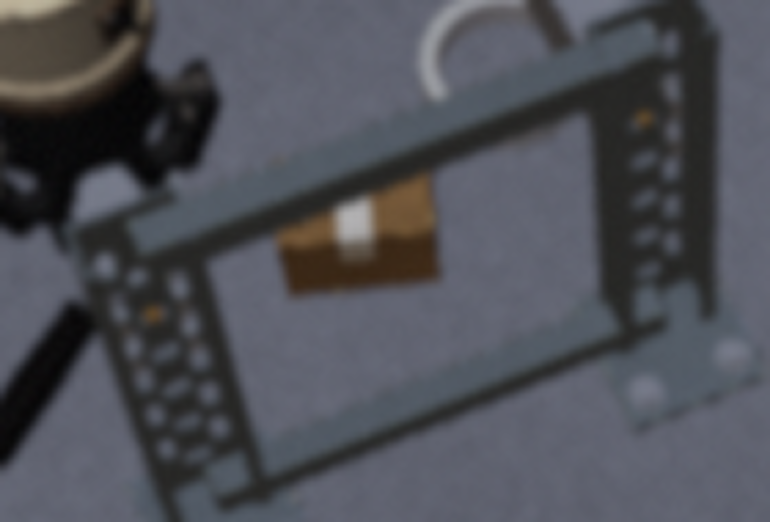

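drive_tool:
  rows:
    - {"dx": 0,"dy": 0,"dz": 0,"ax": 0,"ay": 0,"az": 0}
    - {"dx": 0,"dy": 0,"dz": 0,"ax": 0,"ay": 0,"az": 0}
    - {"dx": 0,"dy": 0,"dz": 0,"ax": 0,"ay": 0,"az": 0}
    - {"dx": 0,"dy": 0,"dz": 0,"ax": 0,"ay": 0,"az": 0}
    - {"dx": 0,"dy": 0,"dz": 0,"ax": 0,"ay": 0,"az": 0}
    - {"dx": 0,"dy": 0,"dz": 0,"ax": 0,"ay": 0,"az": 0}
    - {"dx": 0,"dy": 0,"dz": 0,"ax": 0,"ay": 0,"az": 0}
    - {"dx": 0,"dy": 0,"dz": 0,"ax": 0,"ay": 0,"az": 0}
  claw: 0

```text
clock: 15.85
tcp_pos: [485.8, -188.0, 346.8]
orientation: [[-0.144, 0.0, 0.99], [-0.99, 0.0, -0.144], [-0.0, -1.0, 0.0]]
ft_force: [0.0, -0.7, -0.8]
gripper_width: 1.001
```

```bash
python3 - <<'E'
from h import *
from plant import camera
claw(); delta(goal(0,0,0),RT)
c=camera("wrist"); cv2.imwrite("pics/l.png",c["color"][:,:,::-1])
E
```

```text
claw rel slot [-0.68 -0.19 -1.22]
shift [-0.2 -1.2  0.7] turn [-0.     -0.0002 -0.0001] clock 15.85 F [ 0.  -0.7 -0.8] w 1.0014576741903078
```

View pics/l.png

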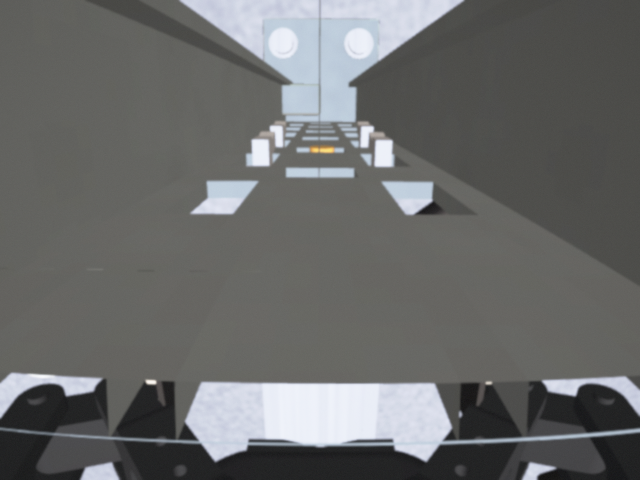

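drive_tool:
  rows:
    - {"dx": 0,"dy": -15,"dz": 0,"ax": 0,"ay": 0,"az": 0}
    - {"dx": 0,"dy": -40,"dz": 0,"ax": 0,"ay": 0,"az": 0}
    - {"dx": 0,"dy": -80,"dz": 0,"ax": 0,"ay": 0,"az": 0}
    - {"dx": 0,"dy": -120,"dz": -10,"ax": 0,"ay": 0,"az": 0}
    - {"dx": 0,"dy": -150,"dz": -50,"ax": 0,"ay": 0,"az": 0}
    - {"dx": 0,"dy": -160,"dz": -80,"ax": 0,"ay": 0,"az": 0}
    - {"dx": 0,"dy": -160,"dz": -80,"ax": 0,"ay": 0,"az": 0}
    - {"dx": 0,"dy": -160,"dz": -80,"ax": 0,"ay": 0,"az": 0}

```text
clock: 16.7
tcp_pos: [406.3, -176.5, 507.1]
orientation: [[-0.144, 0.001, 0.99], [-0.99, -0.001, -0.144], [0.0, -1.0, 0.001]]
ft_force: [0.4, -1.5, -0.1]
gripper_width: 0.998
```

```bash
python3 - <<'E'
from h import *
from plant import camera,monitor
d={n:camera(n) for n in ["wrist","scene","side"]}
cv2.imwrite("pics/m_w.png",d["wrist"]["color"][:,:,::-1])
crop(d["scene"],"pics/m_s.png",190,210,330,345,4.4)
crop(d["side"],"pics/m_d.png",240,190,400,340,4)
Rb=R.from_euler("z",YAW).as_matrix()
for n in ["wrist","scene","side"]:
    for P in [(-175,17,22),(-175,-17,22),(0,0,12),(3,0,-9)]:
        print(n,P,proj(d[n],[Rb@np.array(P,float)+SLOT]).round(1))
s=monitor.sense();print(s["clock"],s["ft_force"],s["tcp_pos"])
E
```

```text
wrist (-175, 17, 22) [[294. 280.]]
wrist (-175, -17, 22) [[346.2 279.9]]
wrist (0, 0, 12) [[320.1 -12.3]]
wrist (3, 0, -9) [[320.1  -8.6]]
scene (-175, 17, 22) [[199.7 247.7]]
scene (-175, -17, 22) [[188.1 252.1]]
scene (0, 0, 12) [[216.2 302.6]]
scene (3, 0, -9) [[217.8 307.2]]
side (-175, 17, 22) [[261.8 313. ]]
side (-175, -17, 22) [[258.6 326.4]]
side (0, 0, 12) [[347.4 330.4]]
side (3, 0, -9) [[348.1 336.9]]
16.85 [ 0.38267065  0.39063109 -0.43945289] [ 407.23632434 -176.73271318  505.96965826]
```

View pics/m_w.png

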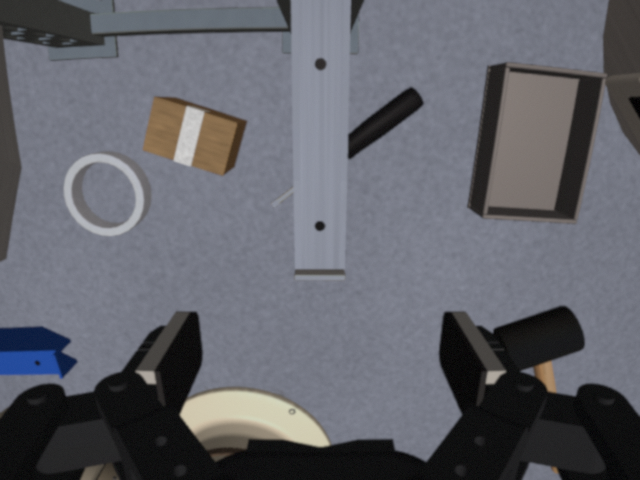

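View pics/m_s.png

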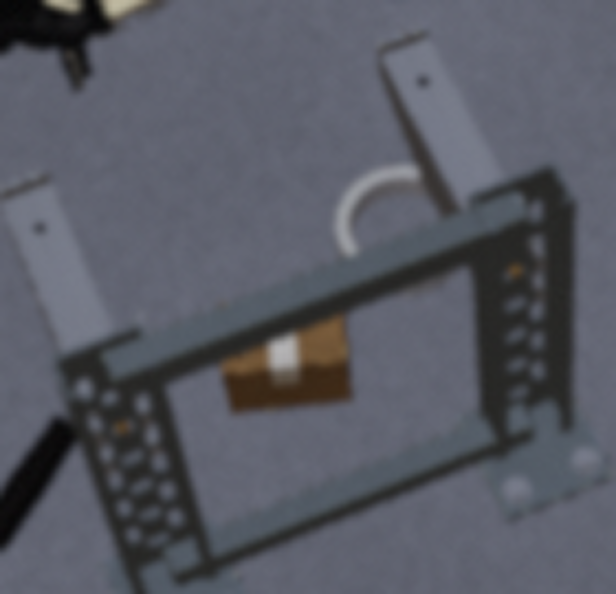

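View pics/m_d.png

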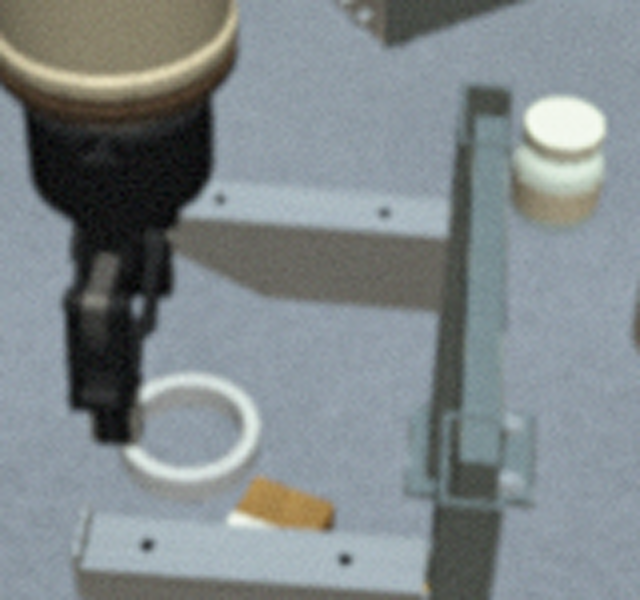

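```bash
python3 - <<'E'
from h import *
from plant import camera,monitor
c=camera("side")
crop(c,"pics/n1.png",310,300,380,360,10)
crop(c,"pics/n2.png",310,215,380,275,10)
E
```

```text
(no output)
```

View pics/n1.png

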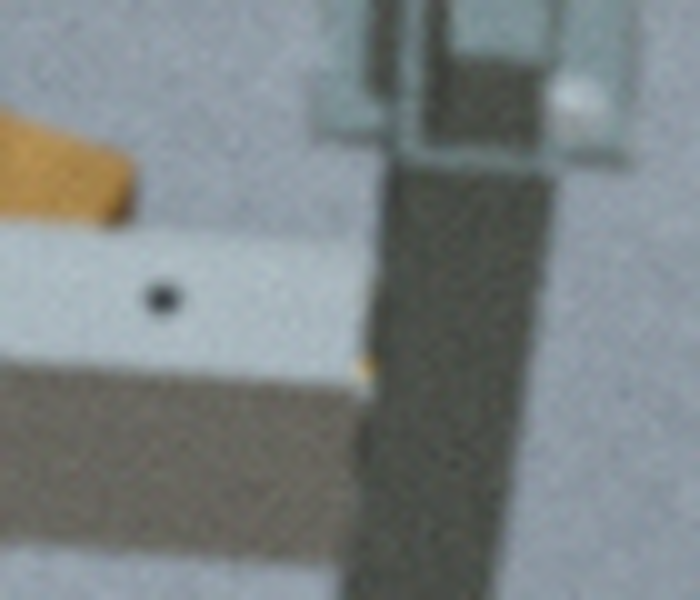

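View pics/n2.png

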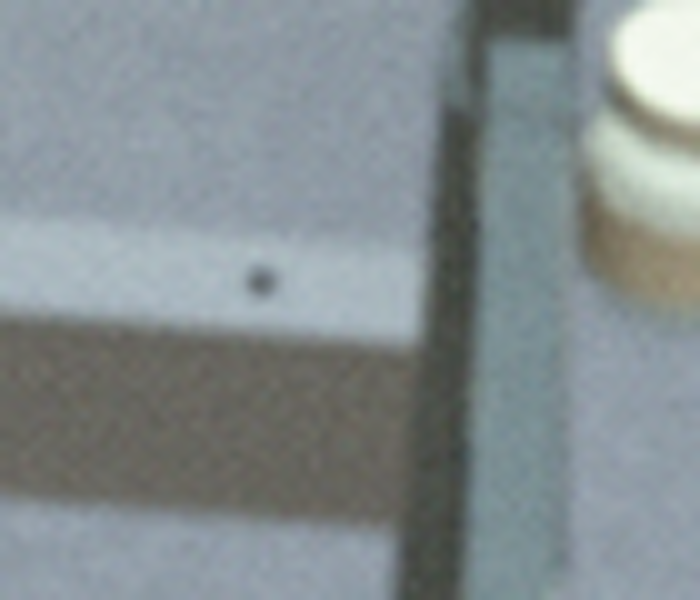

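```bash
python3 - <<'E'
from h import *
from plant import camera,monitor
from scipy.optimize import least_squares
d={n:camera(n) for n in ["wrist","scene","side"]}
Rb=R.from_euler("z",YAW).as_matrix()
def blob(c,u0,v0,r=6,thr=None):
    g=cv2.cvtColor(c["color"],cv2.COLOR_RGB2GRAY).astype(float)
    w=g[v0-r:v0+r+1,u0-r:u0+r+1]; m=np.clip(np.percentile(w,60)-15-w,0,None)
    yy,xx=np.mgrid[-r:r+1,-r:r+1]; return np.array([u0+(m*xx).sum()/m.sum(),v0+(m*yy).sum()/m.sum()])
obs=[("side",(-40,0,12),blob(d["side"],326,330,4)),("side",(-140,0,12),blob(d["side"],277,326,4)),("wrist",(-40,0,12),blob(d["wrist"],320,64,9)),("wrist",(-140,0,12),blob(d["wrist"],320,226,9))]
for o in obs: print(o[0],o[1],o[2].round(2), proj(d[o[0]],[Rb@np.array(o[1],float)+SLOT]).round(2))
def f(p):
    M=Rb@R.from_euler("z",p[4]).as_matrix()@R.from_euler("y",-p[3]).as_matrix()
    return np.concatenate([(proj(d[n],[M@np.array(P,float)+Rb@p[:3]+SLOT])-q).ravel() for n,P,q in obs])
r=least_squares(f,np.zeros(5)); print(r.x.round(4),"rms",np.sqrt((r.fun**2).mean()))
print(monitor.sense()["clock"])
E
```

```text
side (-40, 0, 12) [325.83 329.41] [[327.35 328.69]]
side (-140, 0, 12) [276.36 325.83] [[277.74 324.28]]
wrist (-40, 0, 12) [320.72  63.89] [[320.66  60.7 ]]
wrist (-140, 0, 12) [319.87 226.45] [[320.48 225.01]]
[-1.7034 -0.2131 -1.1468  0.0197 -0.0036] rms 0.40877684104662393
17.05
```

```bash
python3 - <<'E'
from plant import env
print(env.sign_off())
E
```

```text
the job is handed in; nothing more can be done
None
```

I hung the loose steel bracket on the bare upright, in the second slot row from the top and level with the other bracket. I then opened the gripper, backed clear and handed the job in at about 17 s of the 42 s allowed. No verdict was reported.

- **Insertion:** The claws went in without snagging. The rear face met the upright at about 13 N, and I pressed the bracket down with up to about 15 N while holding it level, until it stopped.
- **Lock pin:** The scene camera shows the brass pin through the lock hole, just as on the used upright. I confirmed it by eye, because the pin's joint value cannot be read.
- **Final position:** Fitted from the two screw holes in the side and wrist pictures, the claw point is about 1.7 mm out from the face, 0.2 mm sideways and 1.1 mm low. The tip droops about 1.1° and the yaw error is about 0.2°. All of this is within the limits, but the fit is only good to about 1–2 mm.
- **Disagreement:** The arm read the bracket within about 0.3 mm of the face and 0.5 mm in height just before I let go. The side view afterwards shows a thin gap at the top of the rear face. I take it for the normal small droop, though I could not see such a gap on the used bracket.
- **Other items:** None of the bystanders was touched as far as I could see, but I did not measure their positions afterwards. The wrist force read near zero after release.

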